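Swap the scraper for the red chisel and hold it level

ROBOT

A 6-joint arm with a two-finger parallel gripper is mounted at the origin on the work surface. World frame = base frame: x ahead of the robot, y to its left, z up, the work surface at z = 0. Lengths are in m, angles in rad, forces in N, time in s.
With the tool pointing down it reaches from about 0.275 to 1 m from the base axis. Payload 8.4 kg.
Tool frame: the origin (TCP) lies at the very end of the fingers, on their centre line; the grasp point (between the pads) lies 19 mm behind it; x points along the fingers, y is the direction in which the jaws open and shut, and the axes are right-handed (so a half turn about x gives the same grasp; the last joint's range is limited). The gripper opens to 85 mm and grips with 20 to 120 N. Pads are 22 mm wide; open, the fingers measure 114 mm over their backs; the gripper's body (76 mm by 85 mm) begins 54 mm behind the grasp point. The pads swing forward as they close: fully open they stand 13 mm farther back than shut.
Start: joints at [1.254, 0.353, 1.633, -0, 1.155, -0.002], TCP at [0.194, 0.594, 0.231] pointing down, gripper open.
Joint ranges: [-2.63, 2.63], [-0.92, 2.1], [0.06, 2.66], [-1.3, 4.44], [0, 2.69], [-3.02, 3.02]. Speed limits (rad/s): [2.22, 2.22, 2.79, 3.14, 3.14, 3.14].

INTERFACE

Orientations are given as a rotation vector (axis times angle).
In Python, from rig import arm, optics gives the robot as it stands.
- The arm moves only by the tool apply_moves, never from a script. Its argument "motion" is a list of rows, each a list of 7 numbers: the shift along the world's x, y, z in cm, then the turn, a rotation vector about the world's x, y, z in degrees, then the opening, from 0 (shut) to 1 (fully open). A call has 1 to 5 rows; each row is the pose to reach, as a shift and turn from the pose commanded when the call began; what a row does not reach only later rows make up. A row lasts 1/8 s, in which the tool goes at most 62.5 mm and 10.7 degrees, less where a joint would pass 70% of its speed; a pose out of reach is approached as far as the arm can. A call with a gripper value outside its range is refused whole. The fingers move at their own pace and stop on an object; "grip_force" is the grip in N (left out, the last holds). Time passes only in rows, so rows that repeat a pose let the fingers close. It gives the time, the measured TCP pose, the force and the opening at its end, in the units of the state.
- arm.get_state(): the state, without advancing time (a new reading comes with each control period).
- optics.capture(name): name is "scene" or "top" or "wrist"; returns a dict with "color" (480x640x3 uint8, red, green, blue), "vfov" (degrees; the focal length in pixels is half the picture's height over the tangent of half this angle, whatever the lens; pixels are square), "cx", "cy" (the principal point, pixels), "view" (4x4, takes a point from world to camera coordinates). Camera axes: x right, y up, looking along -z (the intrinsics and any distortion apply to the point x, -y, -z); pixel columns grow to the right and rows downward; lengths in m; the calibration is good to about 2 mm. A picture is of the moment at which its call begins. There is no depth.
- arm.hand_in(): hands the job in, once; it reports no verdict.
Trained networks look in a picture, given as the dict that the camera call returned (one of the last four; its "shot" number tells which), for a name from the list of things; names that differ only in an ending like _2 or _b are one class to them, and where a whole thing is asked for, a point or a joint stands for the part that bears it (a point fixed in the world has none). Each returns a list of dicts, best first, with "p" (0 to 1); they miss things now and then, are a little off and sometimes report something else, mostly with a low value. They report only what shows in the picture. A call takes as long as a camera call. They do not tell look-alikes from the thing itself.
- optics.outline_of(thing, picture): "pixels" (480x640 bool, what is visible of it) and "bbox" ([left, top, width, height] in pixels, round what is visible of it).
- optics.tip_of(thing, picture): "uv" ([column, row] in pixels: a listed point, or the origin of a listed thing).
The state is a dict: "clock": time; "qpos": joint angles; "dq": joint speeds; "joint_torque": joint torques, N m; "position": TCP position; "tool_rot": TCP orientation; "contact_force": force on the tool from outside, world axes, zero at the start; "torque": the same for the moment, N m; "finger_gap": opening from 0.0 (shut) to 1.0 (fully open).
Only numpy, scipy, OpenCV 4.12 (cv2) and the standard library are available. Lean on these libraries where they do the work, as an engineer would, in place of code of your own. Each camera call takes 0.05 s, during which the arm holds its last target. There are 200 camera calls.

TASK

Change tools at the bench: first put the glue scraper, which stands in the groove of the plywood offcut, back into the slot of the white holder block, blade edge down, fully home, and let go of it. Then draw the red-handled chisel out of the sloping rack, turn it level, and finish while still holding it there in the gripper, level and still, with its handle at least 20 cm above the bench and touching nothing else. Leave the other two chisels, the mallet, the mug, the bottle and the can where they are.

Things in the scene. Friction and masses are not known exactly. Their poses are not given: they have to be found in the camera images.
- scraper_grip (a point): Centre of the glue scraper's wooden handle bar: 110 mm long (x), 24 mm across (y), 26 mm tall, flat sides; grasp it across y. Below it a steel plate 110 mm (x) by 4 mm (y), 62 mm tall; z points up, away from the blade, whose lower edge is 75 mm below this point. Same both ways round. Starts upright in the offcut's groove, this point 90 mm above the bench.
- scraper_edge (a point): Middle of the lower edge of the scraper's blade; same axes as scraper_grip.
- slot_floor (a point): Centre of the floor of the slot in the white holder block (fixed, 160 mm x, 70 mm y, 60 mm tall). The slot is open at the top and runs along x: 120 mm long, 10 mm wide, 40 mm deep, ends closed; floor 20 mm above the bench, mouth 40 mm above this point. z up. Fully home, the blade's edge stands on the floor, the scraper's handle centre 75 mm above it.
- rack: Fixed dark wooden chisel rack, base 170 mm (x) by 270 mm (y). Origin at the bench under the middle socket's mouth. Three sockets in a row along y, 75 mm apart, mouths 100 mm above the bench, go through a block 60 x 240 x 55 mm at 35 degrees from upright, axes pointing up and towards -x (handles lean to the robot). Socket section 7 x 24 mm. The block's top edge is 117 mm above the bench.
- chisel_red_grip (a point): Centre of the handle of the red chisel, the one to take. z points along the tool from blade to butt, y across it, level, along the rack's row. Handle 24 mm square with rounded edges, its butt 58 mm beyond this point, blade tip 155 mm the other way. Starts in any of the three sockets, leaning about 38 degrees from upright, 147 mm above the bench. Drawing it 100 mm along z frees it. Level: z is horizontal.
- chisel_red_tip (a point): Tip of the red chisel's blade; same axes as chisel_red_grip.
- chisel_blue_grip (a point): The same point of an alike chisel with a blue handle, seated in another socket: leave it.
- chisel_yellow_grip (a point): The same point of an alike chisel with a yellow handle, seated in another socket: leave it.
- scraper: The glue scraper as a whole, about 0.22 kg; origin at the middle of the lower blade edge, axes as scraper_grip.
- chisel_red: The red chisel as a whole, about 0.16 kg, balance point about 30 mm from the handle centre towards the blade. Blade 18 mm (y) by 4 mm, 95 mm long, steel; brass bolster. Origin where the blade begins, 60 mm from the handle centre; this frame is upright (z up) while the chisel sits in the rack.
- chisel_blue: The blue chisel as a whole, frame alike.
- chisel_yellow: The yellow chisel as a whole, frame alike.
- glue: White glue bottle, 60 mm across, 170 mm tall, standing; origin at its underside. Bystander.
- oil: Blue metal can, 66 mm across, 160 mm tall, standing; origin at its underside. Bystander.
- mallet: Wooden mallet lying on the bench, head 60 x 110 x 70 mm, handle 190 mm towards its -x; origin under the head. Bystander.
- mug: White mug, 80 mm across, 90 mm tall; origin at its underside. Bystander.
- offcut: Fixed pale plywood offcut, 150 mm (x) by 70 mm (y), 40 mm tall, with a groove 6 mm wide and 25 mm deep along x in its top, open at both ends, in which the scraper stands. Origin at the centre of its underside. Offcut and white holder block may change places.
There are look-alikes about, which are no part of the job. What is shaped like the scraper but purple is not meant.

How it is judged:
On the way, in this order (a step that is already met when the one before it is completed fails the run):
1. the scraper stands fully home in the holder's slot, let go of (horizontal distance between scraper_edge and slot_floor below 0.01 m and z of scraper_edge in the frame of slot_floor below 0.006 m and angle between scraper_grip's own z axis and vertical below 0.2 rad and contact force between the fingers and scraper below 0.1 N), for 0.2 s.
2. the red chisel is drawn out of its socket, held in the fingers (distance of chisel_red_grip from where it was at the start of the episode above 0.09 m and contact force between the fingers and chisel_red above 1 N and contact force between rack and chisel_red below 0.3 N), for 0.1 s.
At the end, for the whole second after the job is handed in: The scraper stands let go in the slot (edge within 6 mm of its floor, 10 mm of its centre, tilt under 0.2 rad); the red chisel is held still by the fingers alone, level within 15 degrees, handle centre over 195 mm above the bench; the other chisels are within 15 mm of their places (all of step 1 and angle between chisel_red_grip's own z axis and vertical between 1.309 and 1.833 rad and height (world z) of chisel_red_grip above 0.195 m and contact force between the fingers and chisel_red above 1 N and contact force between each of rack, chisel_blue, chisel_yellow, glue, oil and chisel_red below 0.2 N and linear speed of chisel_red below 0.03 m/s and angular speed of chisel_red below 0.2 rad/s and distance of each of chisel_blue_grip, chisel_yellow_grip from where it was at the start of the episode below 0.015 m); the arm keeps its last pose, push and grip.
It fails at once if another chisel is pulled or knocked (more than 15 mm) (distance of any of chisel_blue_grip, chisel_yellow_grip from where it was at the start of the episode above 0.015 m).
It fails at once if bottle, can, mallet or mug is shifted by more than 30 mm (distance of any of glue, oil, mallet, mug from where it was at the start of the episode above 0.03 m).
It also fails if it takes over 54 s, if anything falls off the work surface, if the arm or the gripper's body presses on something with over 40 N, if the wrist force passes 120 N, or if a joint passes its speed limit or range.

## Working session

There is one attempt and no reset: what is moved stays moved. The work goes in short steps, Python scripts to look and compute and a tool call to move; the robot and the scene stay as the last step left them, time stands still between calls to the robot, and variables do not carry over. Pictures are saved under pics/ and viewed, about 8 in all and at most 12, crops included, and the job is handed in when it is done.

Besides the shell and the picture viewer there is one more tool, called by a JSON object that holds its "op" and its "data", one argument or row to a line. apply_moves: Moves the arm, as the interface text tells. Its arguments: {"type":"object","properties":{"motion":{"type":"array"},"grip_force":{"type":"number"}},"required":["motion"]}

```bash
ls; mkdir -p pics
cat > h.py <<'E'
import numpy as np, cv2
from rig import arm, optics
def rgb(n,f,s=1.0,crop=None):
    d=optics.capture(n); im=d["color"][:,:,::-1]
    return d
def save(d,f,crop=None,s=1):
    im=d["color"][:,:,::-1]
    if crop: im=im[crop[1]:crop[3],crop[0]:crop[2]]
    cv2.imwrite("pics/"+f,cv2.resize(im,None,fx=s,fy=s))
def ray(d,uv):
    f=240/np.tan(np.radians(d["vfov"])/2)
    V=np.array(d["view"]); R,t=V[:3,:3],V[:3,3]
    c=np.array([(uv[0]-d["cx"])/f,-(uv[1]-d["cy"])/f,-1.0])
    return -R.T@t, R.T@c/np.linalg.norm(c)
def atz(d,uv,z):
    o,v=ray(d,uv); return o+v*(z-o[2])/v[2]
def tri(L):
    A=np.zeros((3,3));b=np.zeros(3)
    for d,uv in L:
        o,v=ray(d,uv);P=np.eye(3)-np.outer(v,v);A+=P;b+=P@o
    x=np.linalg.solve(A,b)
    return x
def proj(d,p):
    f=240/np.tan(np.radians(d["vfov"])/2)
    V=np.array(d["view"]);c=V[:3,:3]@np.asarray(p)+V[:3,3]
    return np.array([d["cx"]+f*c[0]/-c[2],d["cy"]-f*c[1]/-c[2]])
E
python3 - <<'E'
from h import *
np.set_printoptions(precision=3,suppress=True)
a=optics.capture("scene");b=optics.capture("top")
save(a,"s0.png");save(b,"t0.png")
print({k:v for k,v in a.items() if k!="color"});print({k:v for k,v in b.items() if k!="color"})
for t in ["scraper_grip","slot_floor","rack","chisel_red_grip","chisel_red_tip","chisel_blue_grip","chisel_yellow_grip","glue","oil","mallet","mug","offcut"]:
    for d,n in((a,"s"),(b,"t")):
        print(t,n,[(np.round(r["uv"],1).tolist(),round(r["p"],2)) for r in optics.tip_of(t,d)][:3])
E
```

```text
pics
{'vfov': 45.54820197727614, 'cx': 314.28639528414885, 'cy': 242.45830491102464, 'view': array([[-0.654,  0.756,  0.014,  0.399],
       [-0.628, -0.553,  0.548,  0.289],
       [ 0.422,  0.349,  0.837, -1.824],
       [ 0.   ,  0.   ,  0.   ,  1.   ]]), 'shot': 1}
{'vfov': 47.1527060721142, 'cx': 326.18338557687025, 'cy': 239.39416902788656, 'view': array([[-0.029, -0.999, -0.016,  0.033],
       [ 0.981, -0.032,  0.193, -0.59 ],
       [-0.193, -0.01 ,  0.981, -1.602],
       [ 0.   ,  0.   ,  0.   ,  1.   ]]), 'shot': 2}
scraper_grip s [([392.8, 223.1], 0.74), ([305.5, 170.4], 0.74), ([388.9, 291.1], 0.64)]
scraper_grip t [([353.5, 269.3], 0.9), ([408.6, 304.7], 0.8), ([307.4, 308.1], 0.77)]
slot_floor s [([242.9, 197.2], 0.97), ([322.9, 234.4], 0.52)]
slot_floor t [([440.8, 250.0], 0.55)]
rack s [([403.6, 325.7], 0.83)]
rack t [([247.4, 252.7], 0.62), ([441.7, 248.2], 0.23)]
chisel_red_grip s [([447.0, 302.3], 0.71), ([260.1, 300.7], 0.41)]
chisel_red_grip t [([211.2, 257.0], 0.77)]
chisel_red_tip s [([415.8, 358.5], 0.76), ([326.5, 234.7], 0.5), ([394.1, 270.7], 0.23)]
chisel_red_tip t []
chisel_blue_grip s [([423.9, 287.1], 0.93)]
chisel_blue_grip t [([237.9, 257.8], 0.8)]
chisel_yellow_grip s [([395.6, 272.0], 0.74), ([435.4, 326.2], 0.5)]
chisel_yellow_grip t [([264.8, 254.5], 0.49)]
glue s [([259.4, 299.7], 0.96)]
glue t [([347.9, 189.9], 0.93)]
oil s [([212.6, 261.2], 0.71)]
oil t [([404.4, 189.2], 0.88), ([348.8, 189.1], 0.66)]
mallet s [([205.1, 153.5], 0.94), ([325.8, 212.1], 0.74)]
mallet t [([440.7, 252.2], 0.63), ([513.9, 265.9], 0.56)]
mug s [([507.3, 370.9], 0.89)]
mug t [([155.9, 275.7], 0.87)]
offcut s [([325.0, 233.0], 0.72), ([384.9, 288.5], 0.52)]
offcut t [([354.0, 277.1], 0.76), ([405.2, 188.3], 0.23)]
```

View pics/s0.png

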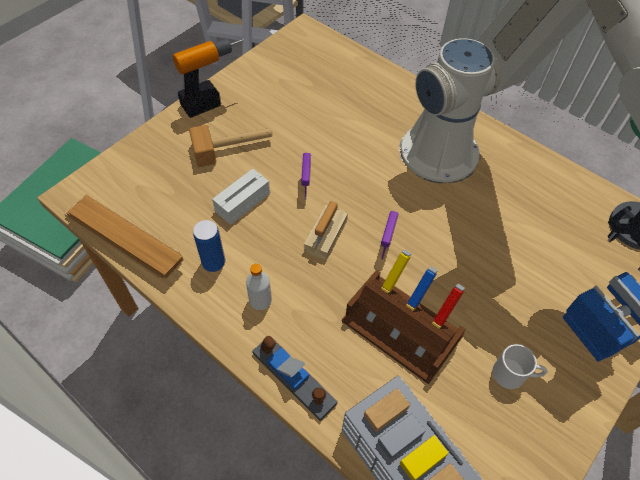

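View pics/t0.png

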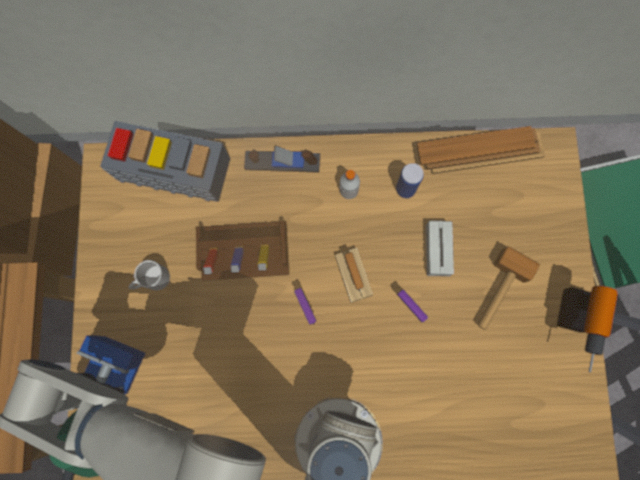

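The scene picture shows the brown scraper in the offcut at (326,217), the white holder at (242,197), the rack at (403,325) with red at (450,305), and purple look-alikes at (306,170) and (389,230). In the top picture the scraper is at (353,269), the holder at (440,249) and the red chisel at (210,260).

Run:
```python
from h import *
np.set_printoptions(precision=4,suppress=True)
a=optics.capture("scene");b=optics.capture("top")
hsv={n:cv2.cvtColor(d["color"],cv2.COLOR_RGB2HSV) for n,d in(("s",a),("t",b))}
def blob(m,seed):
    n,l,s,c=cv2.connectedComponentsWithStats(m.astype(np.uint8))
    k=min(range(1,n),key=lambda i:np.hypot(*(c[i]-seed))-0.3*min(s[i][4],60)); return l==k
def axis(d,m,z):
    p=np.argwhere(m)[:,::-1]; q=np.array([atz(d,u,z)[:2] for u in p]).astype(np.float32)
    r=cv2.minAreaRect(q); return r
# outlines
for t,seeds,z in (("scraper",[(326,217),(353,269)],.103),("slot_floor",[(242,197),(440,249)],.06),("offcut",[(326,230),(353,272)],.04),("rack",[(403,325),(243,250)],.1),("chisel_red",[(450,300),(210,258)],.147),("chisel_blue",[(424,287),(237,258)],.147),("chisel_yellow",[(396,272),(264,255)],.147)):
  for (n,d),sd in zip((("s",a),("t",b)),seeds):
    for r in optics.outline_of(t,d)[:4]:
        m=r["pixels"]; c=np.argwhere(m).mean(0)[::-1]
        if np.hypot(*(c-sd))<25: 
            print(t,n,round(r["p"],2),c,m.sum(),"rect@z",[np.round(v,4) for v in axis(d,m,z)]); break
tips={}
for t,s1,s2,z in (("scraper_grip",(326,217),(353,269),.09),("slot_floor",(242,197),(440,249),.02),("chisel_red_grip",(447,302),(211,257),.147),("chisel_blue_grip",(424,287),(238,258),.147),("chisel_yellow_grip",(396,272),(265,255),.147),("rack",(403,325),(247,252),0),("oil",(212,261),(404,189),0),("glue",(259,299),(348,189),0),("mug",(507,371),(156,275),0)):
  L=[]
  for d,sd in((a,s1),(b,s2)):
    for r in optics.tip_of(t,d):
        if np.hypot(*(np.array(r["uv"])-sd))<22: L.append((d,r["uv"]));break
  print(t,tri(L) if len(L)==2 else None,[atz(d,u,z)[:2] for d,u in L])
s=arm.get_state();print(s)
```

```text
scraper s 0.83 [326.4349 218.2349] 315 rect@z [array([ 0.5028, -0.0556]), array([0.1348, 0.0265]), np.float64(17.9968)]
scraper t 0.9 [353.7735 269.9223] 309 rect@z [array([ 0.4879, -0.0637]), array([0.1106, 0.0257]), np.float64(16.1887)]
slot_floor t 0.8 [439.606  248.1586] 1444 rect@z [array([ 0.5543, -0.3232]), array([0.0793, 0.1651]), np.float64(87.4546)]
offcut s 0.71 [326.1768 236.1718] 1007 rect@z [array([ 0.4944, -0.0571]), array([0.1751, 0.0801]), np.float64(16.0672)]
offcut t 0.74 [354.1939 277.9479] 825 rect@z [array([ 0.4833, -0.0643]), array([0.1509, 0.0732]), np.float64(16.6054)]
rack s 0.68 [401.2573 327.7099] 6312 rect@z [array([0.6133, 0.2782]), array([0.1741, 0.2718]), np.float64(1.4782)]
rack t 0.56 [242.9738 249.0354] 4318 rect@z [array([0.5597, 0.2643]), array([0.1648, 0.2734]), np.float64(1.9284)]
chisel_red s 0.73 [444.6197 311.423 ] 539 rect@z [array([0.5667, 0.3494]), array([0.2187, 0.0241]), np.float64(6.5695)]
chisel_red t 0.77 [210.741  260.5299] 251 rect@z [array([0.5231, 0.3434]), array([0.0292, 0.0768]), np.float64(72.2359)]
chisel_blue s 0.94 [419.5035
[... 972 characters left out ...]
-0.2499 -0.0166] [array([ 0.7669, -0.2411]), array([ 0.7565, -0.2473])]
glue [ 0.7675 -0.0591  0.0154] [array([ 0.7624, -0.0654]), array([ 0.7721, -0.0597])]
mug [0.5022 0.543  0.0004] [array([0.5036, 0.5403]), array([0.5012, 0.5461])]
{'clock': 3.0, 'qpos': array([ 1.2536,  0.353 ,  1.6334, -0.    ,  1.1551, -0.0024]), 'dq': array([ 0.0001, -0.0004,  0.0015, -0.0009,  0.0007, -0.0006]), 'joint_torque': array([  0.0011, -60.516 , -34.2442,   0.0001,   0.0011,   0.    ]), 'position': array([0.1935, 0.5943, 0.2313]), 'tool_rot': array([ 0.2471,  1.5566, -0.2471]), 'contact_force': array([-1.1273, -0.0652, -0.5152]), 'torque': array([ 0.0081, -0.0331,  0.038 ]), 'finger_gap': 1.003262307694897}
```

```bash
cat >> h.py <<'E'
from scipy.spatial.transform import Rotation as R
def toolR(): return R.from_rotvec(arm.get_state()["tool_rot"]).as_matrix()
E
python3 - <<'E'
from h import *
np.set_printoptions(precision=4,suppress=True)
M=toolR();print(M); y=M[:,1];print(np.degrees(np.arctan2(y[1],y[0])))
d=optics.capture("wrist");V=np.array(d["view"]);print(V,d["vfov"],d["cx"],d["cy"],"campos",-V[:3,:3].T@V[:3,3])
E
```

```text
[[ 0.      0.3097  0.9508]
 [ 0.      0.9508 -0.3097]
 [-1.      0.      0.    ]]
71.96162620773156
[[ 0.3097  0.9508  0.0004 -0.6254]
 [-0.8992  0.293  -0.325   0.0412]
 [-0.3092  0.1003  0.9457 -0.3808]
 [ 0.      0.      0.      1.    ]] 70.80645690700547 314.361784171339 239.12199006305795 campos [0.113  0.6207 0.3737]
```

{"op": "apply_moves", "data": {
  "motion": [
    [2,-6,0.5,0,0,-10,1],
    [4,-12,0.5,0,0,-20,1],
    [7,-18,0.5,0,0,-30,1],
    [10,-24,0.5,0,0,-40,1],
    [12,-30,0.5,0,0,-50,1]
  ]
}}

```text
clock: 3.68
position: [0.3105, 0.3036, 0.2366]
tool_rot: [0.927, 1.364, -0.925]
contact_force: [1.4, 0.1, -0.4]
finger_gap: 1.003
```

{"op": "apply_moves", "data": {
  "motion": [
    [2,-4,0,0,0,-10.5,1],
    [4,-8,0,0,0,-21,1],
    [6,-12,0,0,0,-31.5,1],
    [8,-16,0,0,0,-42,1],
    [10,-20.5,0,0,0,-52.5,1]
  ]
}}

```text
clock: 4.3
position: [0.4104, 0.0989, 0.2366]
tool_rot: [1.595, 0.904, -1.593]
contact_force: [2.2, 0.4, 0.3]
finger_gap: 1.001
```

{"op": "apply_moves", "data": {
  "motion": [
    [2,-4,0,0,0,-10.5,1],
    [4,-8,0,0,0,-21,1],
    [6,-12,0,0,0,-31.5,1],
    [7.6,-16.3,0,0,0,-43.2,1],
    [7.6,-16.3,0,0,0,-43.2,1]
  ]
}}

```text
clock: 4.92
position: [0.4866, -0.0653, 0.2363]
tool_rot: [2.073, 0.29, -2.071]
contact_force: [-0.4, 0.3, -0.4]
finger_gap: 1.003
```

Run:
```python
from h import *
np.set_printoptions(precision=4,suppress=True)
s=arm.get_state();M=toolR();print(s["position"],s["clock"],np.degrees(np.arctan2(M[1,1],M[0,1])))
d=optics.capture("wrist");save(d,"w1.png")
print([(r["uv"],r["p"]) for r in optics.tip_of("scraper_grip",d)])
for t,z in(("scraper",.103),("offcut",.04),("slot_floor",.06)):
  for r in optics.outline_of(t,d)[:2]:
    m=r["pixels"]; q=np.array([atz(d,u[::-1],z)[:2] for u in np.argwhere(m)]).astype(np.float32)
    print(t,r["p"],r["bbox"],cv2.minAreaRect(q))
```

```text
[ 0.4866 -0.0653  0.2363] 4.925 -74.04907488208094
[([140.7, 264.5], 0.69), ([310.4, 218.8], 0.62), ([9.3, 35.5], 0.42)]
scraper 0.82 [110.0, 196.6, 79.2, 124.5] ((0.41374069452285767, 0.06495454162359238), (0.11391722410917282, 0.05241347476840019), 23.774621963500977)
scraper 0.62 [296.9, 148.5, 25.8, 130.2] ((0.49245965480804443, -0.06087120994925499), (0.1125611886382103, 0.02350967936217785), 16.586566925048828)
offcut 0.86 [275.3, 135.5, 73.6, 140.0] ((0.48553791642189026, -0.0629110336303711), (0.14964871108531952, 0.0698031410574913), 16.63561248779297)
slot_floor 0.77 [491.5, 124.7, 148.5, 171.0] ((0.5570473670959473, -0.3067472279071808), (0.10927888751029968, 0.1609887331724167), 87.39057922363281)
slot_floor 0.72 [296.6, 148.8, 30.9, 134.7] ((0.48094895482063293, -0.06387381255626678), (0.13016702234745026, 0.027174459770321846), 16.586578369140625)
```

View pics/w1.png

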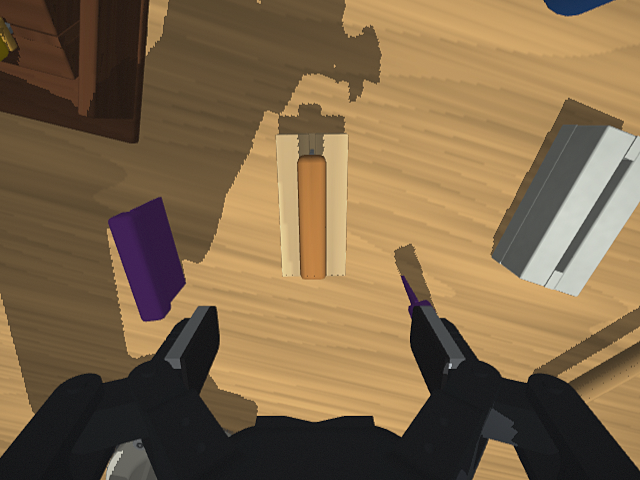

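The wrist picture shows the scraper centred at (312,217) in the offcut between the open fingers, with the white holder at the right and purple decoys at (145,260) and (415,295), clear of the descent.

{"op": "apply_moves", "data": {
  "motion": [
    [0.4,0.3,-5.5,0,0,0.6,1],
    [0.4,0.3,-11,0,0,0.6,1],
    [0.4,0.3,-15,0,0,0.6,1],
    [0.4,0.3,-16.4,0,0,0.6,1],
    [0.4,0.3,-16.4,0,0,0.6,0.25]
  ],
  "grip_force": 50
}}

```text
clock: 5.8
position: [0.4895, -0.0594, 0.0723]
tool_rot: [2.062, 0.307, -2.064]
contact_force: [1.0, -0.6, 1.0]
finger_gap: 0.817
```

{"op": "apply_moves", "data": {
  "motion": [
    [0,0,0,0,0,0,0],
    [0,0,0,0,0,0,0],
    [0,0,0,0,0,0,0],
    [0,0,0,0,0,0,0]
  ]
}}

```text
clock: 6.3
position: [0.4908, -0.0603, 0.0737]
tool_rot: [2.065, 0.305, -2.06]
contact_force: [-0.6, -1.1, 7.4]
finger_gap: 0.27
```

{"op": "apply_moves", "data": {
  "motion": [
    [0,0,3,0,0,0,0],
    [0,0,7,0,0,0,0],
    [1,-3,10,0,0,-5,0],
    [2.5,-8,11,0,0,-12,0],
    [4,-12,11,0,0,-19,0]
  ]
}}

```text
clock: 6.92
position: [0.5307, -0.1817, 0.1843]
tool_rot: [-2.205, 0.047, 2.198]
contact_force: [-0.2, 0.5, -1.5]
finger_gap: 0.275
```

{"op": "apply_moves", "data": {
  "motion": [
    [0,0,0,0,0,0,0],
    [0,0,0,0,0,0,0]
  ]
}}

```text
clock: 7.18
position: [0.5289, -0.1795, 0.1821]
tool_rot: [-2.202, 0.04, 2.204]
contact_force: [-0.0, -0.6, -1.6]
finger_gap: 0.273
```

Run:
```python
from h import *
np.set_printoptions(precision=4,suppress=True)
s=arm.get_state();M=toolR();print(s["position"],s["clock"],np.degrees(np.arctan2(M[1,1],M[0,1])),s["finger_gap"])
d=optics.capture("wrist");save(d,"w2.png")
for t in("slot_floor","scraper_grip","scraper_edge"): print(t,[(r["uv"],r["p"]) for r in optics.tip_of(t,d)], [atz(d,r["uv"],.02) for r in optics.tip_of(t,d)][:1])
for t,z in(("slot_floor",.06),("scraper",.19)):
  for r in optics.outline_of(t,d)[:2]:
    m=r["pixels"]; q=np.array([atz(d,u[::-1],z)[:2] for u in np.argwhere(m)]).astype(np.float32)
    print(t,r["p"],r["bbox"],cv2.minAreaRect(q))
```

```text
[ 0.5289 -0.1795  0.1821] 7.175 -92.10543981255417 0.2731467366732045
slot_floor [] []
scraper_grip [([31.8, 387.2], 0.9), ([314.7, 330.6], 0.8)] [array([0.3429, 0.146 , 0.02  ])]
scraper_edge [([89.5, 336.9], 0.73)] [array([0.4064, 0.0643, 0.02  ])]
slot_floor 0.79 [424.6, 77.9, 148.3, 202.7] ((0.5566822290420532, -0.31627872586250305), (0.09031108021736145, 0.1598438173532486), 87.37330627441406)
scraper 0.77 [2.0, 300.6, 116.7, 141.4] ((0.4993773102760315, -0.05063856393098831), (0.06685289740562439, 0.05753619968891144), 24.076669692993164)
scraper 0.61 [283.6, 177.1, 62.8, 243.6] ((0.5287103652954102, -0.1790064573287964), (0.027782347053289413, 0.12510257959365845), 88.05732727050781)
```

View pics/w2.png

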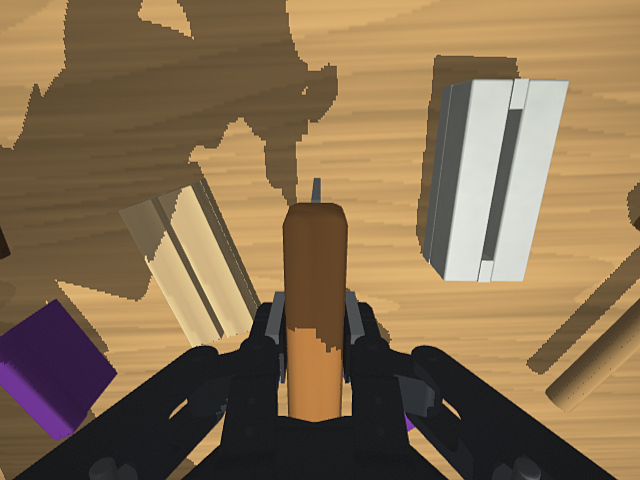

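The picture shows the scraper held upright at (315,310) and the holder's top face with corners at about (473,80), (569,81), (522,280), (446,279); the slot runs from (518,109) to (487,260).

Run:
```python
from h import *
np.set_printoptions(precision=4,suppress=True)
d=optics.capture("wrist");p=arm.get_state()["position"];print(p)
g=cv2.cvtColor(d["color"],cv2.COLOR_RGB2GRAY)
c=np.float32([(473,80),(569,81),(522,280),(446,279)]).reshape(-1,1,2)
cv2.cornerSubPix(g,c,(4,4),(-1,-1),(3,20,.01));c=c[:,0];print(c)
W=np.array([atz(d,u,.06) for u in c]);print(W[:,:2],"ctr",W.mean(0))
for i,j in((0,1),(1,2),(2,3),(3,0)): v=W[j]-W[i];print(np.linalg.norm(v),np.degrees(np.arctan2(v[1],v[0])))
# slot dark pixels: midline
for r in (120,150,180,210,240,255):
    row=g[r,470:540].astype(int);k=np.where(row<140)[0]+470
    if len(k):
        w=[atz(d,(x,r),.06)[:2] for x in (k[0]-.5,k[-1]+.5)];print(r,k[0],k[-1],w[0],w[1])
zt=p[2]+.0293
for u in((287,207),(347,207),(317,204),(313,178),(320,178)):
    print(u,atz(d,u,zt)[:2],atz(d,u,zt-.026)[:2])
```

```text
[ 0.5296 -0.1796  0.1823]
[[472.411   80.638 ]
 [567.2572  81.9632]
 [521.5343 281.4765]
 [443.2157 280.6333]]
[[ 0.6371 -0.2958]
 [ 0.6337 -0.3636]
 [ 0.4764 -0.3565]
 [ 0.4797 -0.2887]] ctr [ 0.5567 -0.3262  0.06  ]
0.06791310983091559 -92.83340425004161
0.15752670958692316 177.4132746058499
0.06792009065554246 87.2270993780837
0.15759840195198654 -2.589361783768169
120 506 519 [ 0.6096 -0.3233] [ 0.6092 -0.3336]
150 501 513 [ 0.5881 -0.3226] [ 0.5877 -0.3325]
180 495 508 [ 0.5654 -0.3212] [ 0.565  -0.3321]
210 490 502 [ 0.5413 -0.3204] [ 0.5409 -0.3309]
240 484 496 [ 0.5158 -0.3188] [ 0.5154 -0.3296]
255 482 493 [ 0.5024 -0.3188] [ 0.502  -0.3289]
(287, 207) [ 0.5856 -0.1717] [ 0.5795 -0.1693]
(347, 207) [ 0.5849 -0.1922] [ 0.5785 -0.1946]
(317, 204) [ 0.5863 -0.182 ] [ 0.5803 -0.182 ]
(313, 178) [ 0.5952 -0.1809] [ 0.5912 -0.1807]
(320, 178) [ 0.5951 -0.1833] [ 0.5911 -0.1836]
```

{"op": "apply_moves", "data": {
  "motion": [
    [1,-5,0,0,0,-0.5,0],
    [2,-10,0,0,0,-0.5,0],
    [2.7,-14.65,-2,0,0,-0.5,0],
    [2.7,-14.65,-5,0,0,-0.5,0],
    [2.7,-14.65,-5,0,0,-0.5,0]
  ]
}}

```text
clock: 8.3
position: [0.5548, -0.3258, 0.1298]
tool_rot: [-2.191, 0.049, 2.201]
contact_force: [0.1, 0.3, -2.1]
finger_gap: 0.272
```

Run:
```python
from h import *
np.set_printoptions(precision=4,suppress=True)
s=arm.get_state();M=toolR();print(s["position"],s["clock"],np.degrees(np.arctan2(M[1,1],M[0,1])),M[:,0],s["contact_force"])
d=optics.capture("wrist");w=d["color"][100:420,200:440]
e=optics.capture("scene");f=e["color"][130:250,190:310]
im=np.hstack([cv2.resize(w,(450,600)),cv2.resize(f,(350,600*350//600),interpolation=cv2.INTER_CUBIC) if 0 else np.vstack([cv2.resize(f,(350,350),interpolation=cv2.INTER_CUBIC),np.zeros((250,350,3),np.uint8)])])
cv2.imwrite("pics/c3.png",im[:,:,::-1])
```

```text
[ 0.5548 -0.3258  0.1298] 8.3 -92.6857320056258 [-0.0045  0.0028 -1.    ] [ 0.0738  0.3472 -2.1422]
```

View pics/c3.png

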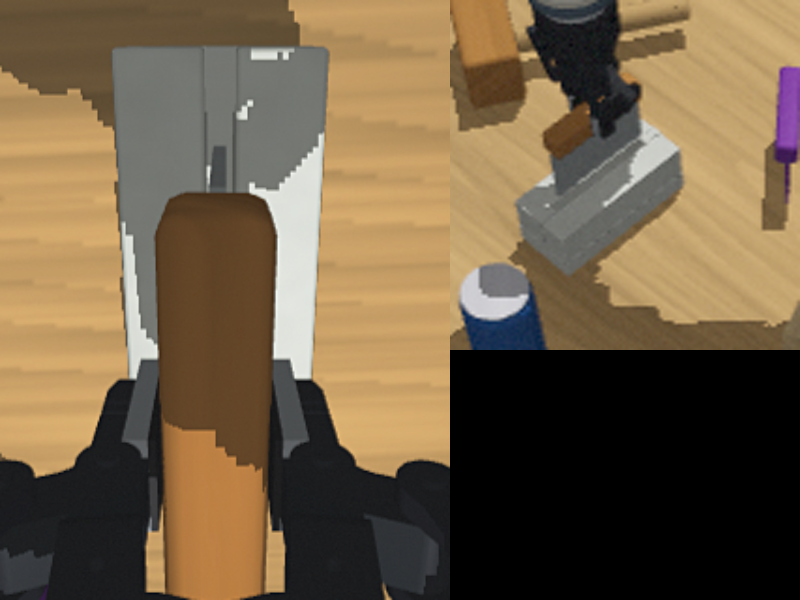

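The crop shows the blade at (218,165) centred over the slot (205–236), and the scene crop shows it upright above the holder. I lower it now.

{"op": "apply_moves", "data": {
  "motion": [
    [0.15,0,-1,0,0,0,0],
    [0.15,0,-2.2,0,0,0,0],
    [0.15,0,-3.4,0,0,0,0],
    [0.15,0,-4.4,0,0,0,0],
    [0.15,0,-4.8,0,0,0,0]
  ]
}}

```text
clock: 9.02
position: [0.5577, -0.3261, 0.0832]
tool_rot: [-2.197, 0.05, 2.199]
contact_force: [-0.2, -0.1, -1.8]
finger_gap: 0.271
```

{"op": "apply_moves", "data": {
  "motion": [
    [0,0,-0.3,0,0,0,0],
    [0,0,-0.5,0,0,0,0],
    [0,0,-0.5,0,0,0,0]
  ]
}}

```text
clock: 9.4
position: [0.5582, -0.3265, 0.0794]
tool_rot: [-2.198, 0.051, 2.198]
contact_force: [-0.3, 0.8, -1.1]
finger_gap: 0.273
```

{"op": "apply_moves", "data": {
  "motion": [
    [0,0,-0.15,0,0,0,0],
    [0,0,-0.3,0,0,0,0],
    [0,0,-0.3,0,0,0,0]
  ]
}}

```text
clock: 9.78
position: [0.5584, -0.3267, 0.0787]
tool_rot: [-2.199, 0.051, 2.197]
contact_force: [-6.1, 3.1, 17.4]
finger_gap: 0.272
```

{"op": "apply_moves", "data": {
  "motion": [
    [0,0,0,0,0,0,1],
    [0,0,0,0,0,0,1],
    [0,0,0,0,0,0,1],
    [0,0,3,0,0,0,1],
    [0,0,8,0,0,0,1]
  ]
}}

```text
clock: 10.4
position: [0.5569, -0.3256, 0.1551]
tool_rot: [-2.193, 0.048, 2.201]
contact_force: [0.4, -0.1, -0.4]
finger_gap: 0.997
```

{"op": "apply_moves", "data": {
  "motion": [
    [0,2,5,0,0,0,1],
    [0,8,9,0,0,0,1],
    [0,14,12,0,0,0,1],
    [0,14,12,0,0,0,1]
  ]
}}

```text
clock: 10.9
position: [0.5589, -0.184, 0.2785]
tool_rot: [-2.203, 0.048, 2.196]
contact_force: [0.2, -0.2, -0.8]
finger_gap: 0.997
```

Run:
```python
from h import *
np.set_printoptions(precision=4,suppress=True)
s=arm.get_state();M=toolR();print(s["position"],s["clock"],s["qpos"],M)
d=optics.capture("wrist")
e=optics.capture("scene");
for n,x in(("w",d),("s",e)):
  print([(np.round(r["uv"],1),r["p"]) for r in optics.tip_of("scraper_grip",x)])
for t,sd in (("chisel_red",(445,311)),("chisel_blue",(420,292)),("chisel_yellow",(394,275))):
  for r in optics.tip_of(t+"_grip",e): print(t,np.round(r["uv"],1),round(r["p"],2))
w=cv2.resize(d["color"],(480,360)); f=cv2.resize(e["color"][140:260,190:310],(320,320),interpolation=cv2.INTER_CUBIC)
im=np.zeros((360,800,3),np.uint8);im[:,:480]=w;im[:320,480:]=f
cv2.imwrite("pics/c4.png",im[:,:,::-1])
```

```text
[ 0.5589 -0.184   0.2785] 10.9 [-0.321   0.2532  1.6639  0.0006  1.2215  1.2932] [[ 0.003  -0.0435 -0.999 ]
 [-0.0004 -0.9991  0.0435]
 [-1.      0.0002 -0.003 ]]
[(array([355.1, 347.2]), 0.96), (array([ 97.6, 348.4]), 0.83), (array([459.6, 210. ]), 0.8)]
[(array([307.2, 170.2]), 0.85), (array([239.5, 178.8]), 0.7), (array([392., 222.]), 0.65)]
chisel_red [445.3 307. ] 0.81
chisel_red [387.8 291.9] 0.43
chisel_blue [422.4 287.6] 0.61
chisel_yellow [394.6 271.1] 0.76
```

View pics/c4.png

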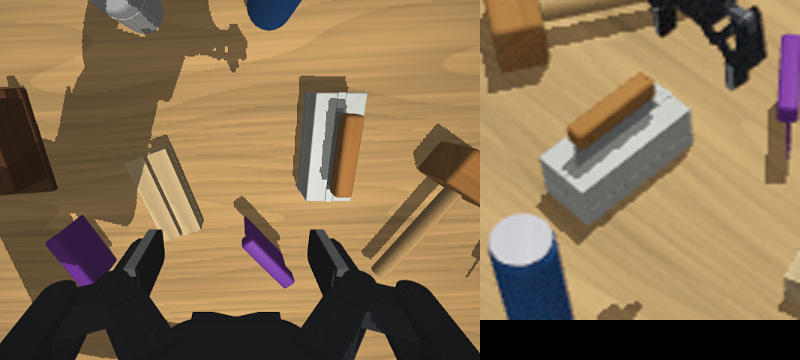

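The wrist view (half-size) shows the scraper upright in the slot at (347,155); the scene crop confirms it seated with the handle just above the block. On to the chisel.

{"op": "apply_moves", "data": {
  "motion": [
    [-1,6,2,0,0,1,0.5],
    [-2,12,2,0,0,2,0.5],
    [-3,18,2,0,0,3,0.5],
    [-4,24,2,0,0,4,0.5],
    [-5,30,2,0,0,5,0.5]
  ]
}}

```text
clock: 11.88
position: [0.5079, 0.1145, 0.2957]
tool_rot: [2.2, 0.044, -2.202]
contact_force: [0.1, 0.4, 0.2]
finger_gap: 0.5
```

{"op": "apply_moves", "data": {
  "motion": [
    [0,6,0,0,0,0,0.5],
    [0,12,0,0,0,0,0.5],
    [0,16,0,0,0,0,0.5],
    [0,16,0,0,0,0,0.5],
    [0,16,0,0,0,0,0.5]
  ]
}}

```text
clock: 12.5
position: [0.5083, 0.2726, 0.2955]
tool_rot: [2.199, 0.044, -2.201]
contact_force: [-0.8, -0.6, 0.1]
finger_gap: 0.502
```

Run:
```python
from h import *
np.set_printoptions(precision=4,suppress=True)
s=arm.get_state();M=toolR();print(s["position"],s["clock"],s["qpos"],np.degrees(np.arctan2(M[1,1],M[0,1])),s["finger_gap"])
d=optics.capture("wrist");save(d,"w5.png")
for t in ("chisel_red_grip","chisel_blue_grip","chisel_yellow_grip"):
    print(t,[(np.round(r["uv"],1).tolist(),round(r["p"],2),atz(d,r["uv"],.147)) for r in optics.tip_of(t,d)][:2])
e=optics.capture("scene"); print(proj(e,(.557,-.326,.095)),"vs 239.5,178.8")
for t in("chisel_red","rack"):
  r=optics.outline_of(t,d)
  for q in r[:2]: print(t,q["p"],q["bbox"])
```

```text
[0.5083 0.2726 0.2955] 12.5 [ 0.4899  0.2235  1.6645 -0.0005  1.2551  2.02  ] -87.6586397984938 0.5016887781820732
chisel_red_grip [([230.8, 202.5], 0.78, array([0.5222, 0.3471, 0.147 ]))]
chisel_blue_grip [([319.3, 201.5], 0.67, array([0.5262, 0.2695, 0.147 ]))]
chisel_yellow_grip [([403.8, 204.3], 0.86, array([0.5268, 0.1951, 0.147 ]))]
[240.0766 181.9449] vs 239.5,178.8
chisel_red 0.9 [210.6, 143.8, 41.7, 118.2]
chisel_red 0.2 [299.6, 149.3, 35.1, 115.1]
rack 0.77 [183.7, 60.2, 274.1, 148.1]
```

View pics/w5.png

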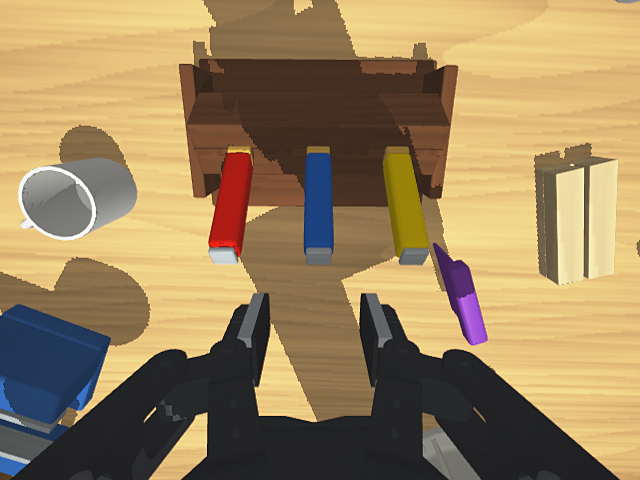

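Red is leftmost at (231,200), blue at (319,200), yellow at (404,204). They are evenly spaced, and the fingers are still robot-side of the row. I go to the tilted pre-grasp over red.

{"op": "apply_moves", "data": {
  "motion": [
    [2,3.7,0,-0.3,10,-0.5,0.6],
    [4.4,7.3,-2,-0.6,20,-0.5,0.6],
    [4.4,7.3,-6,-0.6,20,-0.5,0.6],
    [4.4,7.3,-8.5,-0.6,20,-0.5,0.6],
    [4.4,7.3,-8.5,-0.6,20,-0.5,0.6]
  ]
}}

```text
clock: 13.48
position: [0.5513, 0.3458, 0.2089]
tool_rot: [1.782, 0.029, -2.556]
contact_force: [0.6, -0.2, -0.7]
finger_gap: 0.601
```

Run:
```python
from h import *
np.set_printoptions(precision=4,suppress=True)
s=arm.get_state();M=toolR();print(s["position"],s["clock"],s["qpos"],s["finger_gap"]);print(M)
d=optics.capture("wrist");save(d,"w6.png")
for t in ("chisel_red_grip",):
    print(t,[(np.round(r["uv"],1).tolist(),round(r["p"],2),atz(d,r["uv"],.147)) for r in optics.tip_of(t,d)][:2])
G=np.array([.528,.346,.1407]);print("dTCP cm",(G+.019*M[:,0]-s["position"])*100)
```

```text
[0.5513 0.3458 0.2089] 13.475 [0.4789 0.5914 1.3536 0.1506 1.518  1.9856] 0.6005986598661675
[[-0.3458  0.0317 -0.9378]
 [-0.0107 -0.9995 -0.0298]
 [-0.9383 -0.0003  0.3459]]
chisel_red_grip [([312.6, 259.0], 0.61, array([0.5254, 0.3468, 0.147 ]))]
dTCP cm [-2.9836  0.001  -8.6066]
```

View pics/w6.png

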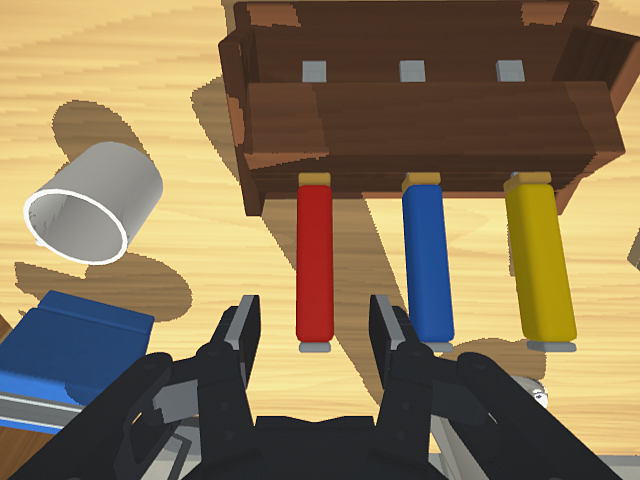

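Red is centred at (314,260) between the fingers (240–385), clear of blue at (430,260). I go in along the tool axis and close.

{"op": "apply_moves", "data": {
  "motion": [
    [-0.9,0,-2.5,0,0,0,0.6],
    [-1.8,0,-5.2,0,0,0,0.6],
    [-2.7,0,-7.8,0,0,0,0.6],
    [-2.9,0,-8.5,0,0,0,0.6],
    [-2.9,0,-8.5,0,0,0,0.4]
  ],
  "grip_force": 60
}}

```text
clock: 14.2
position: [0.5238, 0.3469, 0.1277]
tool_rot: [1.79, 0.033, -2.552]
contact_force: [-0.0, 0.6, 0.3]
finger_gap: 0.41
```

{"op": "apply_moves", "data": {
  "motion": [
    [0,0,0,0,0,0,0],
    [0,0,0,0,0,0,0],
    [0,0,0,0,0,0,0],
    [0,0,0,0,0,0,0]
  ]
}}

```text
clock: 14.7
position: [0.5243, 0.3471, 0.128]
tool_rot: [1.791, 0.033, -2.552]
contact_force: [0.8, 0.3, 7.7]
finger_gap: 0.266
```

{"op": "apply_moves", "data": {
  "motion": [
    [-1.2,-0.04,1.6,0,0,0,0],
    [-3,-0.1,4.1,0,0,0,0],
    [-4.8,-0.15,6.6,0,0,0,0],
    [-6.6,-0.2,9,0,0,0,0],
    [-8.3,-0.25,11.4,0,0,0,0]
  ]
}}

```text
clock: 15.32
position: [0.4398, 0.3441, 0.2414]
tool_rot: [1.788, 0.032, -2.553]
contact_force: [-0.0, 0.3, -1.7]
finger_gap: 0.267
```

{"op": "apply_moves", "data": {
  "motion": [
    [-1.5,0,2.5,0,0,0,0],
    [-3,0,5,0,0,0,0],
    [-3,0,6,0,0,0,0],
    [-3,0,6,0,0,0,0]
  ]
}}

```text
clock: 15.82
position: [0.411, 0.3443, 0.3007]
tool_rot: [1.79, 0.033, -2.552]
contact_force: [0.0, 0.5, -1.1]
finger_gap: 0.27
```

Run:
```python
from h import *
np.set_printoptions(precision=4,suppress=True)
s=arm.get_state();M=toolR();print(s["position"],s["clock"],s["qpos"],s["finger_gap"],s["contact_force"])
d=optics.capture("wrist");e=optics.capture("scene")
for t in ("chisel_blue_grip","chisel_yellow_grip"):
    print(t,[(np.round(r["uv"],1).tolist(),round(r["p"],2)) for r in optics.tip_of(t,e)][:1])
for t in("chisel_red_grip","chisel_red_tip"): print(t,[(np.round(r["uv"],1).tolist(),round(r["p"],2)) for x in(d,e) for r in optics.tip_of(t,x)[:2]])
w=cv2.resize(d["color"],(400,300)); f=cv2.resize(e["color"][200:380,330:570],(400,300),interpolation=cv2.INTER_CUBIC)
cv2.imwrite("pics/c7.png",np.hstack([w,f])[:,:,::-1])
```

```text
[0.411  0.3443 0.3007] 15.825 [0.5794 0.3227 1.5655 0.1808 1.5521 2.087 ] 0.26968482851046705 [ 0.0414  0.5206 -1.1174]
chisel_blue_grip [([422.2, 290.7], 0.84)]
chisel_yellow_grip [([396.0, 269.1], 0.56)]
chisel_red_grip [([312.0, 343.9], 0.68), ([317.5, 209.1], 0.54), ([490.1, 235.0], 0.75)]
chisel_red_tip [([118.9, 7.1], 0.69), ([312.3, 43.8], 0.64), ([455.1, 292.0], 0.58), ([407.3, 306.0], 0.58)]
```

View pics/c7.png

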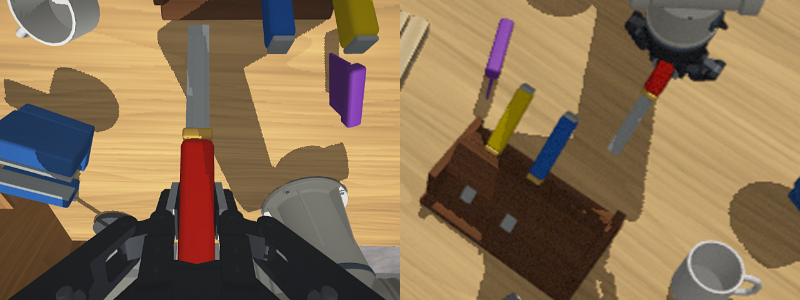

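Chisel is out of the rack and free at (190,130) in the left half; blue and yellow are still seated. Now level it.

{"op": "apply_moves", "data": {
  "motion": [
    [0,0,0.5,0.3,-10,0,0],
    [0,0,1,0.6,-20,0,0],
    [0,0,1.5,0.9,-30,0,0],
    [0,0,2,1.2,-41,0,0],
    [0,0,2,1.6,-51.5,0,0]
  ]
}}

```text
clock: 16.85
position: [0.4102, 0.3446, 0.3216]
tool_rot: [2.734, 0.05, -1.52]
contact_force: [0.7, -1.5, -2.7]
finger_gap: 0.271
```

{"op": "apply_moves", "data": {
  "motion": [
    [0,0,0,0,0,0,0],
    [0,0,0,0,0,0,0],
    [0,0,0,0,0,0,0],
    [0,0,0,0,0,0,0]
  ]
}}

```text
clock: 17.35
position: [0.4111, 0.3441, 0.3205]
tool_rot: [2.727, 0.044, -1.529]
contact_force: [0.0, 0.4, -1.9]
finger_gap: 0.269
```

Run:
```python
from h import *
np.set_printoptions(precision=4,suppress=True)
s=arm.get_state();M=toolR();print(s["position"],s["clock"],s["finger_gap"],s["contact_force"],np.abs(s["dq"]).max());print(M)
d=optics.capture("wrist");e=optics.capture("scene");T=optics.capture("top")
L=[]
for t in("chisel_red_grip","chisel_red_tip"): print(t,[(n,np.round(r["uv"],1).tolist(),round(r["p"],2)) for n,x in(("w",d),("s",e),("t",T)) for r in optics.tip_of(t,x)[:2]])
G=s["position"]-.019*M[:,0]
print("grasp",G)
for c,x in(("w",d),("s",e),("t",T)):
  print(c,"exp grip",proj(x,G),"exp tip level",proj(x,G+np.array([.15,.005,0])),"±10deg",proj(x,G+np.array([.148,.005,.026])),proj(x,G+np.array([.148,.005,-.026])))
w=cv2.resize(d["color"],(400,300)); f=cv2.resize(e["color"][160:340,370:610],(400,300),interpolation=cv2.INTER_CUBIC)
cv2.imwrite("pics/c8.png",np.hstack([w,f])[:,:,::-1])
```

```text
[0.4111 0.3441 0.3205] 17.35 0.2685480802405789 [ 0.0133  0.4372 -1.9127] 0.009144996450805166
[[ 0.5213  0.0318 -0.8528]
 [ 0.0174 -0.9995 -0.0267]
 [-0.8532 -0.0009 -0.5216]]
chisel_red_grip [('w', [312.2, 337.5], 0.82), ('w', [438.8, 184.2], 0.63), ('s', [497.1, 229.5], 0.8), ('t', [195.4, 298.6], 0.64)]
chisel_red_tip [('w', [316.1, 44.5], 0.74), ('s', [324.7, 234.8], 0.68), ('s', [460.3, 275.3], 0.6), ('t', [195.1, 239.1], 0.95), ('t', [263.1, 243.9], 0.2)]
grasp [0.4012 0.3437 0.3367]
w exp grip [315.735  328.6798] exp tip level [315.0235  32.0871] ±10deg [314.9243 -11.5906] [314.8881  70.414 ]
s exp grip [497.2732 228.1073] exp tip level [461.9103 273.9508] ±10deg [465.379  266.9273] [459.5957 279.4926]
t exp grip [193.0505 297.5906] exp tip level [192.1157 237.8422] ±10deg [189.4113 236.5773] [194.6939 240.5949]
```

View pics/c8.png

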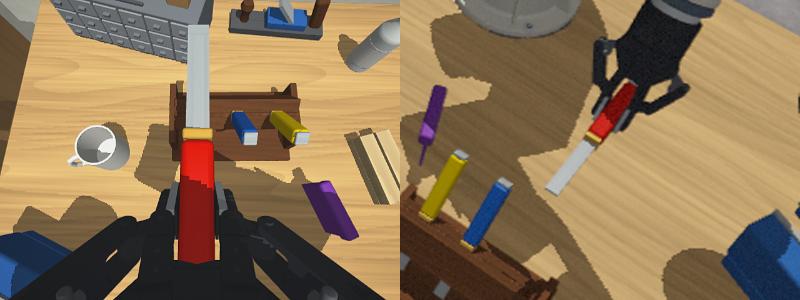

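The chisel is level to within about 3° (tip at (198,30) in the left half, pointing away from the robot), with the handle 0.337 m up and nothing touching it. One last scraper height check, then hand in.

Run:
```python
from h import *
np.set_printoptions(precision=4,suppress=True)
e=optics.capture("scene");T=optics.capture("top");L=[]
for x in(e,T):
    q=proj(x,(.557,-.326,.095))
    r=min(optics.tip_of("scraper_grip",x),key=lambda r:np.hypot(*(r["uv"]-q)));print(q,r["uv"],r["p"]);L.append((x,r["uv"]))
    o=[k for k in optics.outline_of("scraper",x) if np.hypot(*(np.argwhere(k["pixels"]).mean(0)[::-1]-q))<20]
    if o: print("outline c",np.argwhere(o[0]["pixels"]).mean(0)[::-1])
print("scraper grip",tri(L),"want z .095")
```

```text
[240.0766 181.9449] [240.9, 179.9] 0.88
outline c [239.2348 183.3799]
[442.5952 244.7164] [440.7, 244.6] 0.7
outline c [443.3789 245.2336]
scraper grip [ 0.5562 -0.3194  0.1079] want z .095
```

```bash
python3 -c "
from rig import arm
s=arm.get_state();print(s['clock'],s['finger_gap']);print(arm.hand_in())"
```

```text
18.1 0.26951011684328435
the job is handed in; nothing more can be done
None
```

I put the scraper back in the holder's slot and let go of it. Then I drew the red chisel out of the rack, turned it level and handed the job in still holding it. It took 18.1 s on the clock of the 54 s allowed. The hand-in gave no verdict.

- **Scraper:** the blade met the slot floor with about 17 N, with the tool 5 mm higher than when I picked it up. That matches the 5 mm step from the groove floor to the slot floor. After release it stood upright in the pictures.
- **A check that disagreed:** the final two-camera estimate put the scraper handle at 0.108 m, not the expected 0.095 m. The same estimate was about 14 mm too high at the start, when the true height was known. I took it as detector bias and did not correct anything.
- **Red chisel:** it is about 3° off level, tip slightly down. The handle centre is about 0.337 m above the bench, held with 60 N at an opening of 0.27. The arm was still, and the pictures showed the chisel touching nothing else.
- **Other things:** blue and yellow were seated as before in the last pictures. I saw no sign that the mallet, mug, bottle or can had moved, but I did not measure their positions again at the end.

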